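# Turn over a slide carrier against the stop

## Task

The inverted microscope looks from below, so turn the slide carrier on the blue mat over: push it along the mat against the ramp and upright stop until it tips up and stands leaning on the stop, then push its top edge back, away from the stop, so that it falls over and lies flat on the mat with its white side up. Only push it with the fingers; never lift it clear of the mat or carry it, and leave everything else on the bench where it is.

Things in the scene. Friction and masses are not known exactly. Their poses are not given: they have to be found in the camera images.
- carrier_center (a point): Centre of the slide carrier: a loose flat square plate 84 x 84 x 8 mm, 0.08 to 0.17 kg. Black side: two captive, flush glass slides with purple spots and orange ends; other side white with a green stripe. Starts flat on the blue mat, black side up, within 14 deg of square to the stop. Its z axis points out of the black side, x and y square to its edges (each 42 mm from this point).
- station: Fixed turning station: blue mat with an upright stop at one end. Origin on the bench under the middle of the stop's front face; x points from the mat through the stop (the way to push), y along the stop, z up. Stop: smooth aluminium plate, x 0 to 8 mm, 150 mm wide, top at z = 57 mm; behind it a foot 4 mm high (bolt heads 8 mm) reaches to x = 58 mm.
- mat_face (a point): Point on top of the blue mat, on the station's middle line, 100 mm in front of the stop. The mat is 3 mm thick (top at z = 3 mm), 150 mm wide, and runs from x = -210 mm to the stop in the station's frame; it grips the carrier (friction about 0.6).
- ramp_foot (a point): Foot of the smooth yellow 60 degree ramp before the stop, on the mat, at x = -18 mm of the station, middle of its 150 mm width; it rises to z = 34 mm at the stop. A carrier edge pushed along the mat into it climbs the ramp, then the stop. With its lower edge here the carrier leans on the stop's top edge at about 70 degrees and stays so when let go.
- stop_edge (a point): Middle of the stop's top front edge: x = 0, z = 57 mm of the station. The leaning carrier's upper edge stands about 25 mm above it and some 10 mm beyond it (+x), so a finger can reach behind that edge from above, over the stop. Pushed back (-x) past upright, it falls onto the mat.
- carrier_end_a (a point): Middle of one edge of the carrier at mid thickness, at its own -x; used to tell whether the carrier is lifted clear.
- carrier_end_b (a point): Middle of one edge of the carrier at mid thickness, at its own +x; used to tell whether the carrier is lifted clear.
- carrier_end_c (a point): Middle of one edge of the carrier at mid thickness, at its own -y; used to tell whether the carrier is lifted clear.
- carrier_end_d (a point): Middle of one edge of the carrier at mid thickness, at its own +y; used to tell whether the carrier is lifted clear.
- tube_rack: Bystander: white rack, 60 x 150 mm, 97 mm tall, of clear tubes with orange caps. Origin: centre of its underside. To be left alone.
- tip_box: Bystander: blue box of pipette tips with a yellow tray, 85 x 120 mm, 58 mm tall. Origin: centre of its underside. To be left alone.
- culture_dish: Bystander: round culture dish with clear lid, 94 mm across, 16 mm tall. Origin: centre of its underside. To be left alone.
- amber_bottle: Bystander: small amber bottle with white cap, 44 mm across, 75 mm tall. Origin: centre of its underside. To be left alone.
- vial: Bystander: single small tube with orange cap standing alone, 21 mm across, 54 mm tall. Origin: centre of its underside. To be left alone.
- pipette: Bystander: white hand pipette with yellow button lying down, 230 mm long, 28 mm thick. Origin: centre of its underside. To be left alone.
- slide_box: Bystander: closed green slide box, 50 x 90 mm, 30 mm tall. Origin: centre of its underside. To be left alone.

How it is judged:
By the outcome, as a careful person would: the job done as asked, in the order asked, and still so for the second after the job is handed in, with the robot touching nothing.
It also fails if it takes over 51 s, if anything falls off the work surface, if the arm or the gripper's body presses on something with over 40 N, if the wrist force passes 120 N, or if a joint passes its speed limit or range.

## Robot

A 6-joint arm with a two-finger parallel gripper is mounted at the origin on the work surface. World frame = base frame: x ahead of the robot, y to its left, z up, the work surface at z = 0. Lengths are in mm, angles in degrees, forces in N, time in s.
With the tool pointing down it reaches from about 375 to 975 mm from the base axis. Payload 3.8 kg.
Tool frame: the origin (TCP) lies between the finger pads; the fingertips stand 17 mm ahead of it and the grasp point (between the pads) lies 2 mm behind it (ctrl.nose_length is the distance from the TCP to the fingertips, in mm); z points along the fingers, y is the direction in which the jaws open and shut (so a half turn about z gives the same grasp; the last joint's range is limited). The gripper opens to 88 mm and grips with 3 to 60 N. Pads are 18 mm wide; open, the fingers measure 123 mm over their backs; the gripper's body (75 mm by 187 mm) begins 45 mm behind the grasp point.
Start: joints at [66.412, 15.12, 91.902, -0, 72.978, -2.114], TCP at [247.106, 628.138, 255.706] pointing down, gripper open.
Joint ranges: [-150.88, 150.88], [-54.13, 125.18], [17.81, 147.31], [-75.09, 255.09], [0, 152.58], [-146.25, 146.25]. Speed limits (degrees/s): [147.25, 147.25, 180, 180, 180, 180].

## Interface

Orientations are given as a 3x3 rotation matrix whose columns are the frame's x, y, z axes.
In Python, from cell import ctrl gives the robot as it stands. Calls block until the motion is done:
- ctrl.goto(position, orientation): joint-space move of the TCP to a pose.
- ctrl.move_l(position, rot=None, max_speed=150): straight line of the TCP; rot=None keeps the orientation; max_speed is the mean speed in mm/s.
- ctrl.move_joints(angles): joint-space move.
- ctrl.set_gripper(opening): opening from 0.0 (shut) to 1.0 (fully open); the grip force is fixed at half the most; returns when the fingers have stopped.
- ctrl.pause(seconds).
- ctrl.inverse_kinematics(position, orientation): joint angles nearest the present ones, or None.
- ctrl.get_obs(): the state.
- ctrl.get_image(name): name is "scene" or "top" or "wrist"; returns the picture (420x560x3 uint8, red, green, blue); there is no depth.
- ctrl.camera_info(name): a dict with "mtx" (3x3 intrinsics, pixels), "dist" ([k1, k2, p1, p2, k3] as OpenCV has them; the pictures are not rectified), "T" (4x4, takes a point from camera to world coordinates). Camera axes: x right, y down, z forward; pixel columns grow to the right and rows downward; lengths in mm; the calibration is good to about 2 mm. A picture is of the moment at which its call begins: read the wrist's pose just before it. camera_info takes no time and is no camera call; for the wrist camera it gives the pose at the moment of the call.
A pose or a line that the arm cannot do raises ctrl.PlanningError and nothing moves.
- ctrl.finish_job(): hands the job in, once; it reports no verdict.
Trained networks look in the newest picture that a camera, given by its name, has taken for a name from the list of things; names that differ only in an ending like _2 or _b are one class to them, and where a whole thing is asked for, a point or a joint stands for the part that bears it (a point fixed in the world has none). Each returns a list of dicts, best first, with "score" (0 to 1); they miss things now and then, are a little off and sometimes report something else, mostly with a low value. They report only what shows in the picture. A call takes as long as a camera call.
- ctrl.search_frame(name, camera): "extent" ([left, top, right, bottom] in pixels, round what is visible of it).
- ctrl.silhouettes(name, camera): "region" (420x560 bool, what is visible of it) and "extent" ([left, top, right, bottom] in pixels, round what is visible of it).
- ctrl.spot_point(name, camera): "uv" ([column, row] in pixels: a listed point, or the origin of a listed thing).
The state is a dict: "t": time; "qpos": joint angles; "qd": joint speeds; "joint_torque": joint torques, N m; "ee_pos": TCP position; "tool_rot": TCP orientation; "ft_force": force on the tool from outside, world axes, zero at the start; "ft_torque": the same for the moment, N m; "finger_gap": opening from 0.0 (shut) to 1.0 (fully open).
Only numpy, scipy, OpenCV 4.12 (cv2) and the standard library are available. Lean on these libraries where they do the work, as an engineer would, in place of code of your own. Each camera call takes 0.05 s, during which the arm holds its last target.

## Working session

There is one attempt and no reset: what is moved stays moved. The work goes in short steps, each a Python script; the robot and the scene stay as the last script left them, time stands still between calls to the robot, and variables do not carry over. Pictures are saved under pics/ and viewed, and the job is handed in when it is done.

```bash
ls; mkdir -p pics
python3 - <<'E'
from cell import ctrl
import cv2
for n in("scene","top","wrist"):
    im=ctrl.get_image(n); cv2.imwrite(f"pics/{n}0.png",im[:,:,::-1])
    for t in ("carrier_center","mat_face","ramp_foot","stop_edge"):
        print(n,t,[(r['score'],r['uv']) for r in ctrl.spot_point(t,n)][:2])
print(ctrl.get_obs()['t'])
E
```

```text
pics
scene carrier_center [(0.74, [312.9, 241.7]), (0.5, [304.4, 233.4])]
scene mat_face [(0.7, [248.2, 152.2]), (0.66, [309.6, 243.5])]
scene ramp_foot [(0.85, [287.7, 261.3])]
scene stop_edge [(0.66, [284.0, 247.7])]
top carrier_center [(0.92, [238.4, 210.4])]
top mat_face [(0.65, [239.5, 201.2])]
top ramp_foot [(0.82, [247.8, 174.7])]
top stop_edge [(0.94, [248.4, 166.4])]
wrist carrier_center []
wrist mat_face []
wrist ramp_foot []
wrist stop_edge []
0.75
```

View pics/scene0.png

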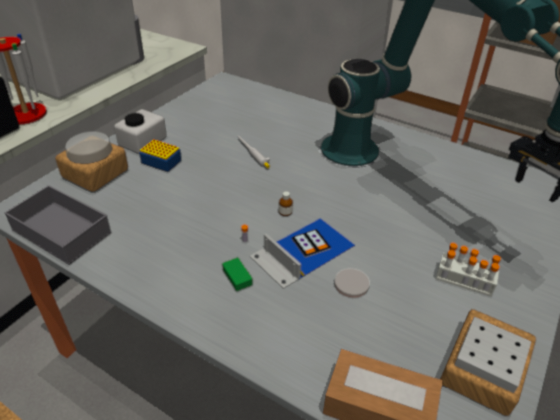

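View pics/top0.png

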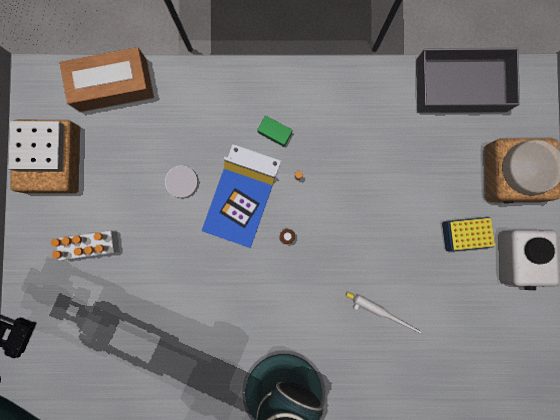

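View pics/wrist0.png

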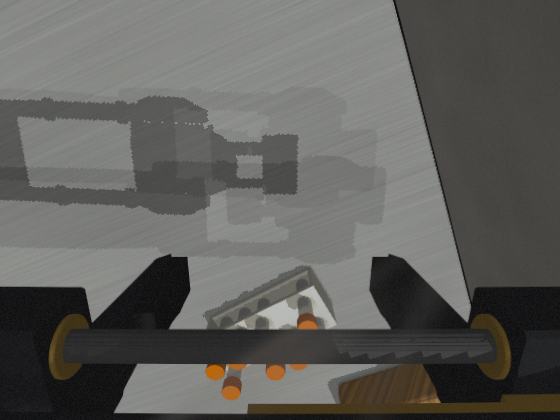

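```bash
cat > h.py <<'E'
from cell import ctrl
import numpy as np, cv2
def ray(uv,cam):
    c=ctrl.camera_info(cam); p=cv2.undistortPoints(np.array([[uv]],float),np.array(c['mtx'],float),np.array(c['dist'],float))[0,0]
    T=np.array(c['T']); d=T[:3,:3]@np.array([p[0],p[1],1.]); return T[:3,3],d
def at_z(uv,cam,z):
    o,d=ray(uv,cam); return o+d*(z-o[2])/d[2]
def proj(P,cam):
    c=ctrl.camera_info(cam);T=np.linalg.inv(np.array(c['T']))
    P=np.atleast_2d(np.array(P,float))
    return cv2.projectPoints(P,cv2.Rodrigues(T[:3,:3])[0],T[:3,3],np.array(c['mtx'],float),np.array(c['dist'],float))[0][:,0]
E
python3 - <<'E'
from h import *
for n in("scene","top"): print(n,np.round(ctrl.camera_info(n)['T'],3).tolist())
for n,uv,z in [("top",[238.4,210.4],11),("top",[239.5,201.2],3),("top",[247.8,174.7],3),("top",[248.4,166.4],57),("scene",[312.9,241.7],11),("scene",[287.7,261.3],3),("scene",[284,247.7],57)]: print(n,uv,z,at_z(uv,n,z).round(1))
E
```

```text
scene [[-0.532, 0.54, -0.652, 1462.93], [0.847, 0.355, -0.396, 588.852], [0.018, -0.763, -0.646, 1001.1], [0.0, 0.0, 0.0, 1.0]]
top [[0.001, -0.998, 0.068, 417.272], [-1.0, -0.001, 0.0, 11.766], [-0.0, -0.068, -0.998, 1294.265], [0.0, 0.0, 0.0, 1.0]]
top [238.4, 210.4] 11 [508.7 127.8  11. ]
top [239.5, 201.2] 3 [536.  125.5   3. ]
top [247.8, 174.7] 3 [613.3 102.    3. ]
top [248.4, 166.4] 57 [628.4  96.7  57. ]
scene [312.9, 241.7] 11 [518.8 135.3  11. ]
scene [287.7, 261.3] 3 [618.5 111.4   3. ]
scene [284, 247.7] 57 [626.  102.4  57. ]
```

The top view shows the station at about (250,190), with the stop on the far side from the base. The black carrier is at (238,208), the bottle at (288,237) and the vial at (299,175). The wrist view only shows the tube rack. Next I'll look closer with the wrist camera and locate the neighbours.

Run:
```python
from h import *
o=ctrl.get_obs()
R=np.array(o['tool_rot']);T=np.array(ctrl.camera_info("wrist")['T'])
print("cam in tool",(R.T@(T[:3,3]-o['ee_pos'])).round(1),(R.T@T[:3,:3]).round(3).tolist())
for t in ("amber_bottle","vial","slide_box","culture_dish"):
    r=ctrl.spot_point(t,"top"); print(t,[(q['score'],q['uv'],at_z(q['uv'],'top',0).round(0)) for q in r][:1])
    r=ctrl.spot_point(t,"scene"); print(t,[(q['score'],q['uv'],at_z(q['uv'],'scene',0).round(0)) for q in r][:1])
```

```text
cam in tool [  80.     1.1 -128.1] [[-0.0, -0.952, -0.307], [1.0, -0.0, 0.001], [-0.001, -0.307, 0.952]]
amber_bottle [(0.63, [289.9, 238.8], array([428., -20.,   0.]))]
amber_bottle [(0.78, [287.6, 213.9], array([442.,   4.,   0.]))]
vial [(0.44, [300.0, 177.6], array([605., -50.,   0.]))]
vial [(0.55, [242.6, 241.0], array([618., -42.,   0.]))]
slide_box [(0.78, [274.2, 135.2], array([730.,  26.,   0.]))]
slide_box [(0.9, [237.7, 279.4], array([747.,  33.,   0.]))]
culture_dish [(0.86, [181.2, 181.6], array([593., 295.,   0.]))]
culture_dish [(0.75, [353.3, 283.7], array([591., 300.,   0.]))]
```

```bash
cat >> h.py <<'E'
def Rtool(yaw,a,s):
    """station yaw (rad); tilt a (rad): fingers point toward +station x by a; s=+1 tool x along station x, -1 opposite"""
    X=np.array([np.cos(yaw),np.sin(yaw),0]);Z=np.array([0,0,1.])
    z=np.sin(a)*X-np.cos(a)*Z; x=s*(np.cos(a)*X+np.sin(a)*Z); y=np.cross(z,x)
    return np.column_stack([x,y,z])
E
python3 - <<'E'
from h import *
yaw=np.radians(-17); c=np.array([550,120,225.])
X=np.array([np.cos(yaw),np.sin(yaw),0])
for s in(1,-1):
    print(s,np.round(ctrl.inverse_kinematics(c+31*s*X,Rtool(yaw,0,s)),1))
s=-1
ctrl.goto(c+31*s*X,Rtool(yaw,0,s)); print(ctrl.get_obs()['t'])
im=ctrl.get_image("wrist"); cv2.imwrite("pics/w1.png",im[:,:,::-1])
for t,z in (("carrier_center",11),("mat_face",3),("ramp_foot",3),("stop_edge",57),("vial",0),("amber_bottle",0)):
    print(t,[(q['score'],q['uv'],at_z(q['uv'],'wrist',z).round(1)) for q in ctrl.spot_point(t,"wrist")][:2])
E
```

```text
1 [  8.4   7.2 104.6  -0.   68.2 115.4]
-1 [ 11.3   1.3 110.9  -0.   67.8 -61.7]
3.2
carrier_center [(0.79, [275.9, 180.7], array([519.3, 128.2,  11. ]))]
mat_face []
ramp_foot [(0.75, [277.2, 256.8], array([606.3, 102.7,   3. ]))]
stop_edge [(0.82, [279.3, 300.5], array([628.3,  98.3,  57. ]))]
vial []
amber_bottle []
```

View pics/w1.png

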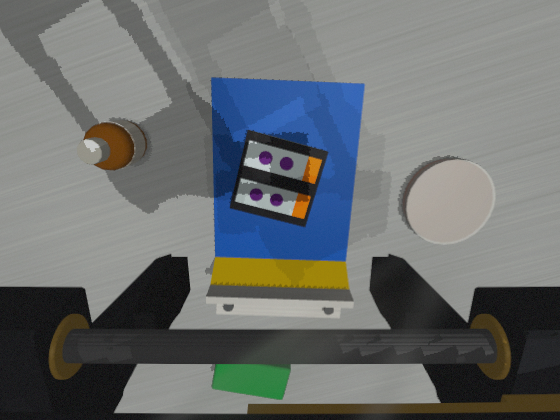

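The wrist view is clear. The mat's near corners are at (212,78) and (364,85), the ramp foot is along row ~260, and the carrier corners are at about (247,130), (328,150), (305,226) and (231,207).

Run:
```python
from h import *
im=cv2.imread("pics/w1.png"); hsv=cv2.cvtColor(im,cv2.COLOR_BGR2HSV)
blue=((hsv[...,0]>100)&(hsv[...,0]<125)&(hsv[...,1]>130)&(hsv[...,2]>50)).astype(np.uint8)
n,l,st,_=cv2.connectedComponentsWithStats(blue); k=1+np.argmax(st[1:,4]); blue=(l==k).astype(np.uint8)
cn=max(cv2.findContours(blue,0,1)[0],key=cv2.contourArea)
ap=cv2.approxPolyDP(cn,8,True)[:,0]; 
for p in ap: print("mat",p,at_z(p,'wrist',3).round(1))
hole=cv2.drawContours(np.zeros_like(blue),[cn],-1,1,-1)-blue
hole=cv2.morphologyEx(hole,cv2.MORPH_OPEN,np.ones((5,5)))
n,l,st,_=cv2.connectedComponentsWithStats(hole);k=1+np.argmax(st[1:,4])
cc=max(cv2.findContours((l==k).astype(np.uint8),0,1)[0],key=cv2.contourArea)
P=np.array([at_z(p,'wrist',9)[:2] for p in cc[:,0].astype(float)],np.float32)
print("carrier rect",cv2.minAreaRect(P))
yel=((hsv[...,0]>20)&(hsv[...,0]<32)&(hsv[...,1]>180)&(hsv[...,2]>80)).astype(np.uint8);yel[:240]=0
cy=max(cv2.findContours(yel,0,1)[0],key=cv2.contourArea); ay=cv2.approxPolyDP(cy,5,True)[:,0]
for p in ay: print("ramp",p,at_z(p,'wrist',3).round(1),at_z(p,'wrist',34).round(1))
# corner of stop top approx
for p in[(208,297),(352,302),(210,290),(351,293)]: print("stop",p,at_z(p,'wrist',57).round(1))
for p in [(113,165),(139,155)]: print("bottle",at_z(p,'wrist',0).round())
```

```text
mat [211  78] [405.1  96.9   3. ]
mat [215 255] [583.4  35.2   3. ]
mat [344 260] [632.5 174.3   3. ]
mat [363  84] [453.5 236.8   3. ]
carrier rect ((519.2279663085938, 129.23672485351562), (83.90531921386719, 84.35316467285156), 58.04993438720703)
ramp [211 279] [610.9  20.    3. ] [596.2  31.8  34. ]
ramp [347 288] [669.1 169.1   3. ] [649.1 167.8  34. ]
ramp [344 262] [634.9 173.7   3. ] [618.  171.9  34. ]
ramp [216 257] [586.   35.4   3. ] [573.5  45.9  34. ]
stop (208, 297) [603.5  30.5  57. ]
stop (352, 302) [651.6 167.9  57. ]
stop (210, 290) [596.5  35.3  57. ]
stop (351, 293) [641.1 169.3  57. ]
bottle [455. -33.   0.]
bottle [453.  -2.   0.]
```

Run:
```python
import cv2
im=cv2.imread("pics/w1.png")[120:330,190:380]; cv2.imwrite("pics/w1z.png",cv2.resize(im,None,fx=2.8,fy=2.8,interpolation=2)[:600])
```

```text
(no output)
```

View pics/w1z.png

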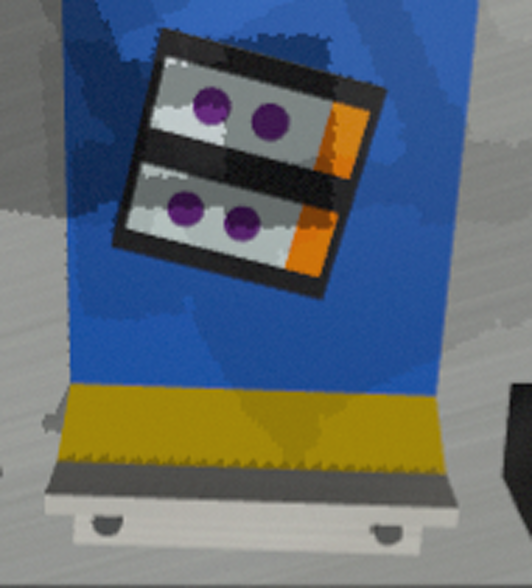

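```bash
cat >> h.py <<'E'
YAW=np.radians(-19.15); O=np.array([627.0,98.5,0])
SX=np.array([np.cos(YAW),np.sin(YAW),0]);SY=np.array([-np.sin(YAW),np.cos(YAW),0])
def W(x,y,z): return O+x*SX+y*SY+np.array([0,0,z])
def S(p): d=np.array(p)-O; return np.array([d@SX,d@SY,d[2]])
def front(x,y,z,a):
    """TCP for forward(+x) bottom tip corner at station x,y,z; tilt a deg"""
    a=np.radians(a); R=Rtool(YAW,a,-1); return W(x,y,z)-17*R[:,2]+9*R[:,0],R
def f(): o=ctrl.get_obs(); return round(o['t'],2),S(o['ee_pos']).round(1),np.round(np.array(o['ft_force'])@np.column_stack([SX,SY,[0,0,1]]),1)
E
python3 - <<'E'
from h import *
print(S([519.2,129.2,0]),S(at_z((120,142),'wrist',0)))
ctrl.set_gripper(0.5)
y=-6.5;a=12
for x,z in[(-178,60),(-178,7.8),(-26,7.8)]: print(np.round(ctrl.inverse_kinematics(*front(x,y,z,a)),1))
p,R=front(-178,y,60,a); ctrl.goto(p,R)
p,R=front(-178,y,7.8,a); ctrl.move_l(p,R,80); print(f())
for x in (-140,-115):
    p,R=front(x,y,7.8,a); ctrl.move_l(p,R,50); print(f())
im=ctrl.get_image("wrist"); cv2.imwrite("pics/w2.png",im[:,:,::-1])
im=ctrl.get_image("scene"); cv2.imwrite("pics/s2.png",cv2.resize(im[180:310,210:390,::-1],None,fx=4,fy=4))
E
```

```text
[-111.90557311   -6.36181635    0.        ] [-143.86324887 -170.54070036    0.        ]
[ 21.5  -0.7 131.7 -12.   40.4 -40.8]
[ 21.5   4.9 133.3 -14.2  33.4 -38.1]
[ 11.   16.3 119.2 -10.6  34.6 -51.7]
(5.85, array([-189.9,   -6.2,   22.7]), array([0.2, 0.6, 0.1]))
(6.76, array([-152.5,   -6.6,   22.4]), array([ 0.5, -0.1, -0.6]))
(7.41, array([-127.1,   -6.6,   22.5]), array([-0.4,  0.7, -0.6]))
```

View pics/w2.png

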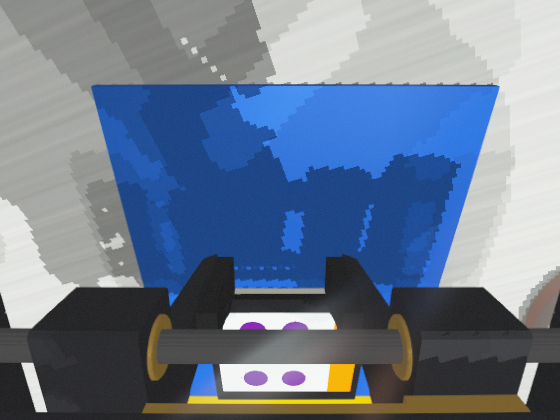

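View pics/s2.png

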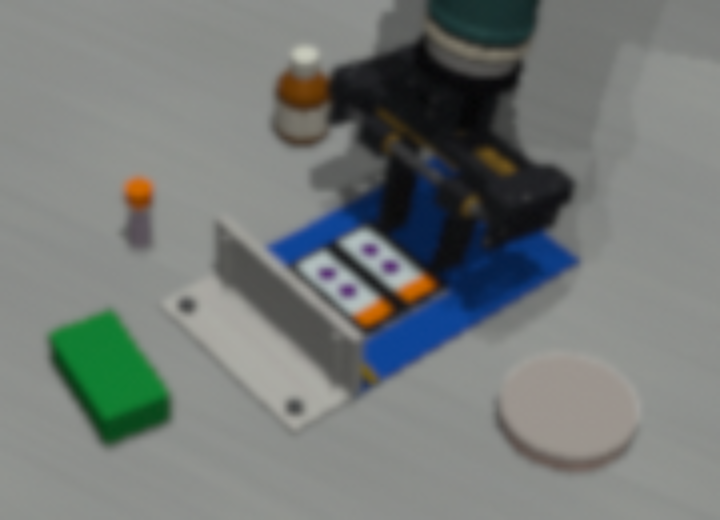

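Both fingers now rest on the rear edge and the carrier is square to the stop (wrist view, edge along row ~290; the scene view agrees). I'll keep pushing it up the ramp.

Run:
```python
from h import *
y=-6.5;a=12
for x in (-95,-75,-60,-45,-35,-29):
    p,R=front(x,y,7.8,a); ctrl.move_l(p,R,40); print(f())
im=ctrl.get_image("scene"); cv2.imwrite("pics/s3.png",cv2.resize(im[180:310,210:390,::-1],None,fx=4,fy=4))
im=ctrl.get_image("wrist"); cv2.imwrite("pics/w3.png",im[:,:,::-1])
```

```text
(8.16, array([-107. ,   -6.5,   22.6]), array([-0.5, -1. , -0.4]))
(8.81, array([-86.7,  -6.4,  22.8]), array([-0.7,  0.6, -0.4]))
(9.33, array([-71.7,  -6.3,  22.9]), array([-0.3,  0.2,  0.1]))
(9.86, array([-57. ,  -6.5,  22.6]), array([0.5, 1.3, 0.4]))
(10.26, array([-46.9,  -6.4,  22.7]), array([-0.9,  0. ,  0.2]))
(10.56, array([-41. ,  -6.4,  22.6]), array([-0.1,  0.1,  0.2]))
```

View pics/w3.png

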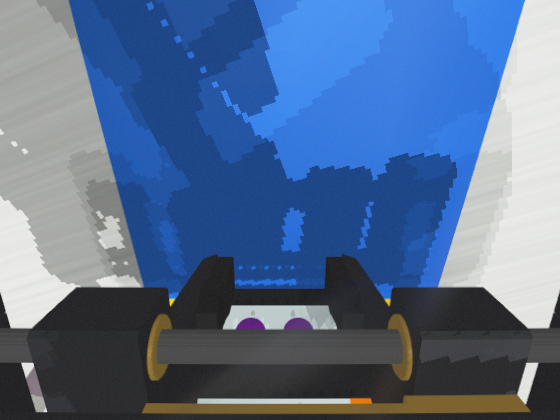

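View pics/s3.png

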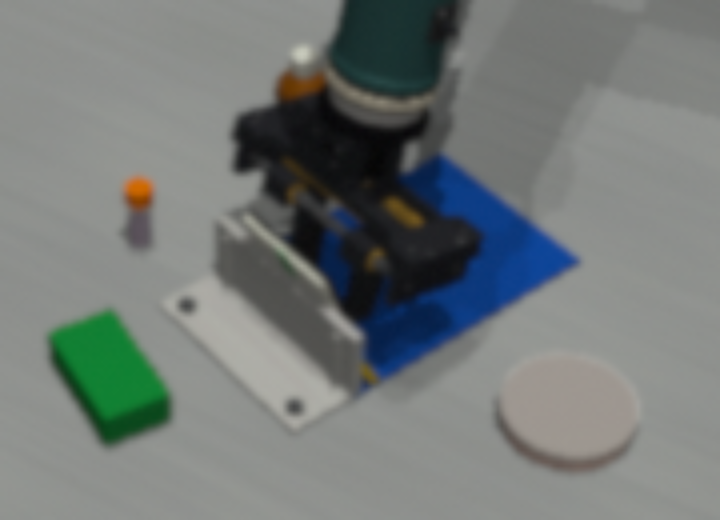

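The scene view shows the carrier tipped up with its edge above the stop at about (285,255). I'll push the last few mm in small steps while watching the force, then back off.

Run:
```python
from h import *
y=-6.5;a=12
for x in (-27.5,-26,-25):
    p,R=front(x,y,7.8,a); ctrl.move_l(p,R,20); r=f(); print(r)
    if r[2][0]<-4: break
p,R=front(-95,y,7.8,a); ctrl.move_l(p,R,80); print(f())
p,R=front(-110,y,110,a); ctrl.move_l(p,R,150); print(f())
im=ctrl.get_image("scene"); cv2.imwrite("pics/s4.png",cv2.resize(im[180:310,210:390,::-1],None,fx=4,fy=4))
im=ctrl.get_image("wrist"); cv2.imwrite("pics/w4.png",im[:,:,::-1])
```

```text
(10.91, array([-39.9,  -6.5,  22.5]), array([-0.3, -1. ,  0.2]))
(11.16, array([-38.4,  -6.5,  22.5]), array([-0.6,  0.6, -0.7]))
(11.41, array([-37.9,  -6.6,  22.3]), array([-3.6,  0.8,  1.5]))
(12.43, array([-106.8,   -6.2,   22.9]), array([-0.2,  0.5, -0.1]))
(13.28, array([-122.7,   -6.9,  124. ]), array([-0.8, -0.8,  0.4]))
```

View pics/w4.png

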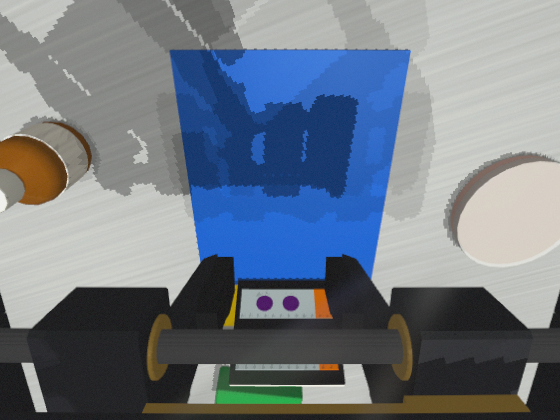

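View pics/s4.png

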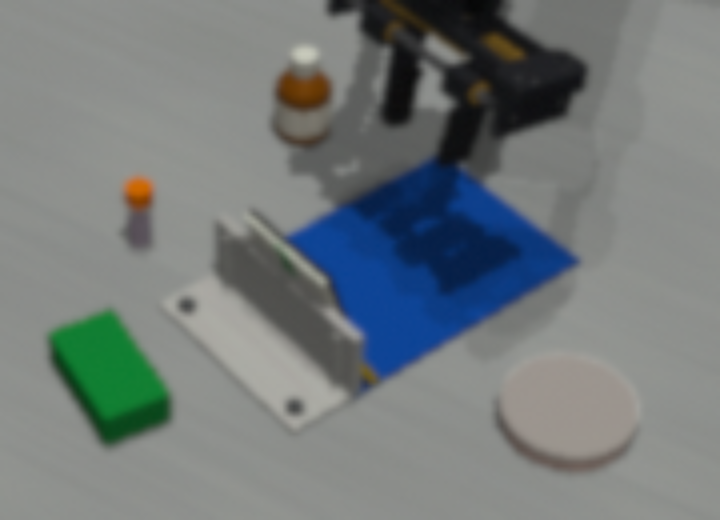

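The carrier stands leaning on the stop. Its black face is at (285,330) in the wrist view, with the upper edge at row ~384. Next I'll measure the top edge, then reach behind it.

Run:
```python
from h import *
for p in [(231,385),(345,384)]: print(S(at_z(p,'wrist',82)).round(1))
for p in [(240,281),(330,280)]: print(S(at_z(p,'wrist',5)).round(1))
y=-4
R=Rtool(YAW,0,-1)
def tip(x,z): return W(x,y,z+17)   # x = -x face of finger
for x,z in [(-100,140),(24,140),(24,66),(-45,68)]:
    print(x,z,ctrl.inverse_kinematics(tip(x+9,z),R) is not None)
ctrl.goto(tip(-60,140),R); ctrl.move_l(tip(36,140),R,150); print(f())
im=ctrl.get_image("wrist"); cv2.imwrite("pics/w5.png",im[:,:,::-1])
```

```text
[  6.5 -41.4  82. ]
[ 5.3 42.1 82. ]
[-25.  -40.7   5. ]
[-26.2  38.7   5. ]
-100 140 True
24 140 True
24 66 True
-45 68 True
(14.55, array([ 34.5,  -4. , 156.3]), array([ 0.2, -0. ,  0.2]))
```

View pics/w5.png

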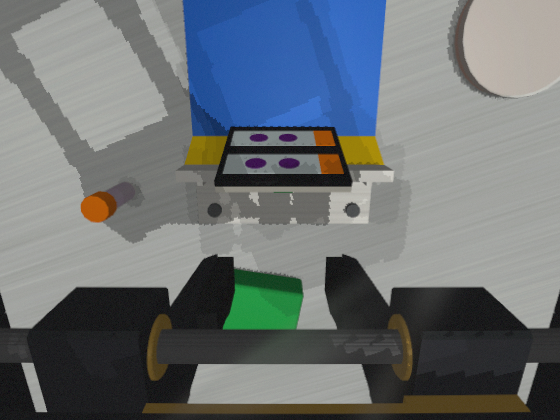

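Top edge measured at x ≈ 6, y from -41 to +42, z ≈ 82, which is as expected. The fingers are clear behind it, so I'll descend and push back.

Run:
```python
from h import *
y=0
R=Rtool(YAW,0,-1)
def tip(x,z): return W(x,y,z+17)
ctrl.move_l(tip(36,140),R,100)
ctrl.move_l(tip(36,68),R,100); print(f())
for x in (22,8,-5,-18,-30,-42):
    ctrl.move_l(tip(x,68),R,50); print(f())
im=ctrl.get_image("scene"); cv2.imwrite("pics/s6.png",cv2.resize(im[180:310,210:390,::-1],None,fx=4,fy=4))
im=ctrl.get_image("wrist"); cv2.imwrite("pics/w6.png",im[:,:,::-1])
```

```text
(15.72, array([36.5,  0.2, 85.5]), array([-0.2,  0.3,  0.1]))
(16.15, array([21.7,  0.1, 85.4]), array([ 0.3, -0.2, -0.4]))
(16.58, array([ 7.6,  0. , 84.9]), array([ 0.1, -0.1,  0.1]))
(16.99, array([-5.4,  0. , 85. ]), array([-0.2,  1.1,  0.3]))
(17.4, array([-18.4,   0. ,  84.9]), array([-0.5,  1. , -0.5]))
(17.79, array([-30.4,  -0. ,  85. ]), array([ 0.1, -0.1,  1.2]))
(18.18, array([-42.4,  -0. ,  85. ]), array([ 0.8, -0.6,  0.2]))
```

View pics/w6.png

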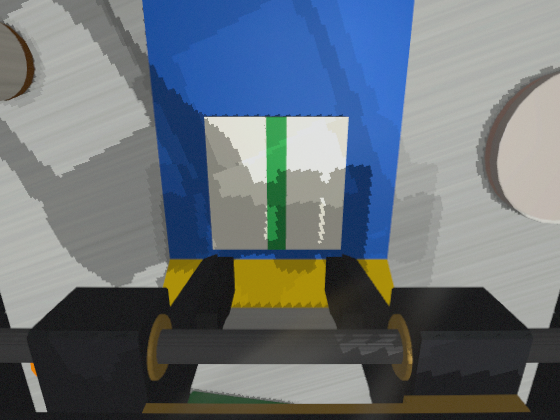

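View pics/s6.png

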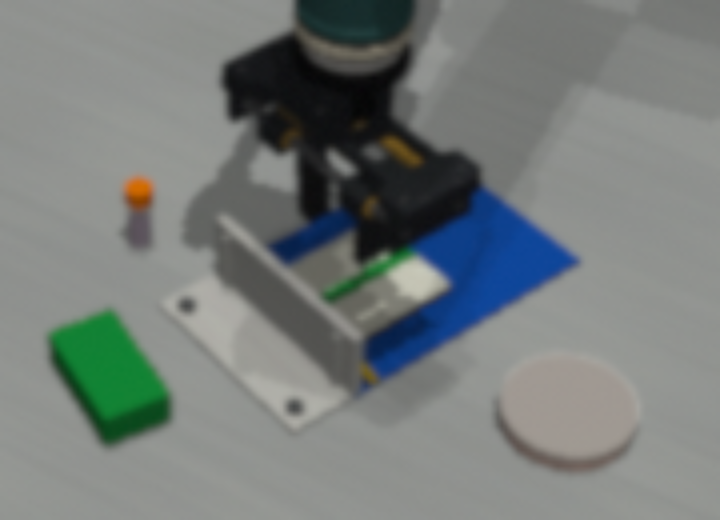

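The carrier lies with its white, green-striped side up on the mat at (278,183) in the wrist view. I'll raise the arm clear, check that it lies flat, and hand in.

Run:
```python
from h import *
R=Rtool(YAW,0,-1)
ctrl.move_l(W(-42,0,230),R,150); ctrl.pause(0.3)
im=ctrl.get_image("wrist"); cv2.imwrite("pics/w7.png",im[:,:,::-1]); print(f())
hsv=cv2.cvtColor(im,cv2.COLOR_RGB2HSV)
blue=((hsv[...,0]>100)&(hsv[...,0]<125)&(hsv[...,1]>130)&(hsv[...,2]>50)).astype(np.uint8)
cn=max(cv2.findContours(blue,0,1)[0],key=cv2.contourArea)
hole=cv2.drawContours(np.zeros_like(blue),[cn],-1,1,-1)-blue
hole=cv2.morphologyEx(hole,cv2.MORPH_OPEN,np.ones((5,5)))
n,l,st,_=cv2.connectedComponentsWithStats(hole);k=1+np.argmax(st[1:,4])
cc=max(cv2.findContours((l==k).astype(np.uint8),0,1)[0],key=cv2.contourArea)
P=np.array([S(at_z(p,'wrist',10))[:2] for p in cc[:,0].astype(float)],np.float32)
print("carrier",cv2.minAreaRect(P))
im=ctrl.get_image("top"); cv2.imwrite("pics/t7.png",im[:,:,::-1])
```

```text
(19.75, array([-4.220e+01, -1.000e-01,  2.294e+02]), array([-0.4, -0.7, -0.1]))
carrier ((-70.87350463867188, -0.4787139892578125), (85.03958892822266, 84.90998840332031), 89.99095153808594)
```

View pics/w7.png

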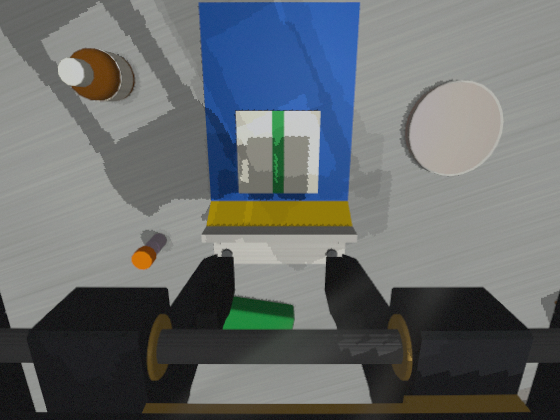

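View pics/t7.png

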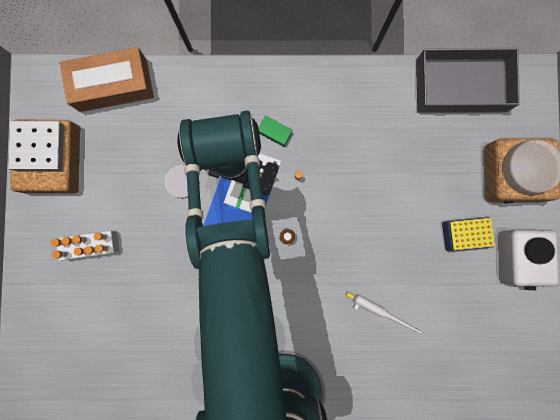

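The carrier lies flat and square at (278,152) in the wrist view, measuring 85 x 85 mm at mat height, and it doesn't touch the ramp. In the top view the neighbours are where they were: bottle (288,237), vial (299,175), slide box (275,130).

```bash
python3 -c "
from cell import ctrl
print(ctrl.finish_job())"
```

```text
the job is handed in; nothing more can be done
None
```

The slide carrier is turned over: it lies flat on the blue mat with its white, green-striped side up, and the job is handed in. It took about 20 s of the 51 s allowed.

- **How it was done:** I pushed the carrier along the mat with two spread fingers, which squared it up from about 13°. It climbed the ramp until it stood leaning on the stop, and I then backed the arm off. Next I reached behind its top edge from above and pushed that edge back until the carrier fell over. It was never gripped or lifted.
- **Carrier check:** from the last wrist picture its centre is about 71 mm in front of the stop and on the station's middle line. It is square to the stop and measures 85 x 85 mm at mat height, so it is lying flat.
- **Forces and bench:** wrist-force readings, taken between moves, stayed under about 4 N. The bystanders visible in the last pictures are where they started; the arm hid part of the culture dish in the top view, but it shows whole in the last wrist picture.
- **Disagreements:** the scene camera put the carrier's starting centre about 10 mm from where the top camera did, so I used the wrist camera instead. Its measured mat length came out about 2–3 mm short of the given size. None of the final checks failed.

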